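# Unlock the wafer index disc in its drawer and hold the pin out

### The job

Pull the drawer of the white inspection unit out to its stop, then take the orange knob of the sprung index pin inside and pull it straight up as far as it goes, so that the pin is clear of its hole in the white index disc. Finish while still gripping the knob and holding it fully up: do not let go. Leave the green wafer untouched and do not disturb the things standing around the unit.

Things in the scene. Friction and masses are not known exactly. Their poses are not given: they have to be found in the camera images.
- unit: White low steel drawer unit with a black mat on top and a green stripe on each side, fixed to the bench, 270 (x) x 320 (y) x 115 mm high. Origin: centre of its underside, at bench height; axes: its front with the drawer looks along its own -x, z up. Its position and yaw vary.
- drawer (a joint): Extension of the grey-fronted drawer in m: 0 shut, 0.150 at its stop. It slides level along the unit's own -x with about 2.5 N of friction, stays where left; may start up to 20 mm ajar. Front panel 290 mm wide, top 102 mm above the bench; side walls 60 mm. Inside, centred 80 mm behind the knob: white index disc, diameter 184, top at 40 mm, on it the green wafer, diameter 100, top at 44 mm.
- drawer_handle (a point): Middle of the straight black bar of the drawer's handle: round bar 10 mm thick, 130 mm long, parallel to the unit's y, 45 mm in front of the drawer's front panel (38 mm or more free behind it), 85 mm above the bench (30 mm below the unit's top). It moves with the drawer.
- knob (a point): Orange upright cylindrical knob of the sprung pin, two black rings, diameter 26, 32 mm high. This point: its centre, 82 mm above the bench when seated; axes as the unit's. Mid-width in the drawer, 115 mm behind the handle bar: under the unit's top until opened, 80 mm in front of the unit with the drawer at its stop. Below it a 16 mm sleeve (top 62 mm above the bench) and a dark bracket (top 52 mm).
- plunger (a joint): Lift of the index pin with its knob in m: 0 seated in the disc's hole, 0.020 fully up at its stop, moving straight up. A spring pulls it down with about 4.5 N when seated and 10.5 N fully up, and it snaps back if released. The pin enters the disc 6 mm deep.
- carrier: Bystander: black wafer carrier box with a white sheet on its front, 138 x 138 x 111 mm high, standing on the bench to one side of where the drawer comes out; origin: centre of its underside.
- spray: Bystander: white bottle with a blue cap, diameter 60 mm, 150 mm high, standing on the bench to the other side; origin: centre of its underside.

How it is judged:
By the outcome, as a careful person would: the job done as asked, in the order asked, and still so for the second after the job is handed in, while the arm keeps its last pose, push and grip.
It also fails if it takes over 42 s, if anything falls off the work surface, if the arm or the gripper's body presses on something with over 40 N, if the wrist force passes 120 N, or if a joint passes its speed limit or range.

### The arm

A 6-joint arm with a two-finger parallel gripper is mounted at the origin on the work surface. World frame = base frame: x ahead of the robot, y to its left, z up, the work surface at z = 0. Lengths are in m, angles in rad, forces in N, time in s.
With the tool pointing down it reaches from about 0.375 to 0.9 m from the base axis. Payload 3.1 kg.
Tool frame: the origin (TCP) lies midway between the tips of the shut fingers; the grasp point (between the pads) lies 19 mm behind it; x points along the fingers, z is the direction in which the jaws open and shut, and the axes are right-handed (so a half turn about x gives the same grasp; the last joint's range is limited). The gripper opens to 87 mm and grips with 3 to 60 N. Pads are 19 mm wide; open, the fingers measure 117 mm over their backs; the gripper's body (75 mm by 190 mm) begins 51 mm behind the grasp point.
Start: joints at [-1.385, 0.527, 1.433, -0, 1.181, -0.178], TCP at [0.223, -0.584, 0.223] pointing down, gripper open.
Joint ranges: [-3.08, 3.08], [-0.75, 2.2], [0.22, 2.44], [-1.43, 4.57], [0, 2.65], [-2.85, 2.85]. Speed limits (rad/s): [2.79, 2.79, 3.14, 3.14, 3.14, 3.14].

### API

Orientations are given as a unit quaternion [x, y, z, w].
In Python, from rig import readout, imaging, robot gives the robot as it stands. The module is installed in compiled form; this text tells all that it offers.
- The arm moves only by the tool play_rows, never from a script. Its argument "rows" is text: rows parted by semicolons, each of 7 numbers parted by spaces: the turn, a rotation vector about the tool's x, y, z in rad, then the shift along the tool's x, y, z in mm, then the closure, from 0 (fully open) to 1 (shut). In form: ax ay az tx ty tz gripper; .... A call has 1 to 8 rows; each row shifts and turns the commanded pose from where the row before left it, along the tool's axes as they then stand; what a row does not reach is not made up. A row lasts 1/12 s, in which the tool goes at most 41.7 mm and 7.16 degrees, less where a joint would pass 70% of its speed; a pose out of reach is approached as far as the arm can. A call with a gripper value outside its range is refused whole. The fingers move at their own pace and stop on an object; "squeeze" is the grip in N (left out, the last holds). Time passes only in rows, so rows that do not move let the fingers close. It gives the time, the measured TCP pose, the force and the opening at its end, in the units of the state.
- readout.get_obs(): the state, without advancing time (a new reading comes with each control period).
- imaging.camera(name): name is "scene" or "top"; returns the picture (480x640x3 uint8, blue, green, red); there is no depth.
- imaging.camera_info(name): a dict with "K" (3x3 intrinsics, pixels), "k1" (the pictures are not rectified: a ray, as slopes to the right and down, at radius r is drawn at 1 + k1 r^2 times it, then the intrinsics apply), "world_to_cam" (4x4, takes a point from world to camera coordinates). Camera axes: x right, y down, z forward; pixel columns grow to the right and rows downward; lengths in m; the calibration is good to about 2 mm. A picture is of the moment at which its call begins. camera_info takes no time and is no camera call.
- robot.hand_in(): hands the job in, once; it reports no verdict.
The state is a dict: "time": time; "q": joint angles; "joint_velocities": joint speeds; "joint_torque": joint torques, N m; "position": TCP position; "tool_rot": TCP orientation; "ft_force": force on the tool from outside, world axes, zero at the start; "moment": the same for the moment, N m; "grip_width": finger opening in m.
Only numpy, scipy, OpenCV 4.12 (cv2) and the standard library are available. Lean on these libraries where they do the work, as an engineer would, in place of code of your own. Each camera call takes 0.05 s, during which the arm holds its last target. There are 200 camera calls.

## Working session

There is one attempt and no reset: what is moved stays moved. The work goes in short steps, Python scripts to look and compute and a tool call to move; the robot and the scene stay as the last step left them, time stands still between calls to the robot, and variables do not carry over. Pictures are saved under pics/ and viewed, about 8 in all and at most 12, crops included, and the job is handed in when it is done.

Besides the shell and the picture viewer there is one more tool, called after ">>>" by a JSON object that holds its "method" and its "body", one argument or row to a line. play_rows: Moves the arm, as the interface text tells. Its arguments: {"type":"object","properties":{"rows":{"type":"string"},"squeeze":{"type":"number"}},"required":["rows"]}

```bash
mkdir -p pics
cat > h.py <<'E'
import numpy as np, cv2
from rig import readout, imaging, robot
from scipy.spatial.transform import Rotation as R
def ray(n,u,v):
    i=imaging.camera_info(n); K=np.array(i["K"]); T=np.array(i["world_to_cam"])
    d=np.array([(u-K[0,2])/K[0,0],(v-K[1,2])/K[1,1]]); s=d.copy()
    for _ in range(30): s=d/(1+i["k1"]*(s@s))
    Rm=T[:3,:3]; o=-Rm.T@T[:3,3]; return o,Rm.T@np.array([s[0],s[1],1])
def onz(n,u,v,z):
    o,d=ray(n,u,v); return o+d*(z-o[2])/d[2]
def proj(n,p):
    i=imaging.camera_info(n); K=np.array(i["K"]); T=np.array(i["world_to_cam"])
    c=T[:3,:3]@np.array(p)+T[:3,3]; s=c[:2]/c[2]; s=s*(1+i["k1"]*(s@s)); return K[:2,:2]@s+K[:2,2]
E
python3 - <<'E'
from h import *
for n in("scene","top"):
    cv2.imwrite(f"pics/{n}0.png",imaging.camera(n)); print(n,ray(n,320,240))
o=readout.get_obs(); print(o); print(R.from_quat(o["tool_rot"]).as_matrix().round(3))
E
```

```text
scene (array([1.19054676, 0.19226808, 0.78581238]), array([-0.60453143, -0.21671991, -0.76654034]))
top (array([0.48502836, 0.00643345, 1.03120999]), array([ 1.66181808e-01, -4.06674457e-04, -9.86337577e-01]))
{'time': 0.1, 'q': array([-1.38449300e+00,  5.28362262e-01,  1.43374015e+00, -2.41453473e-05,
        1.18137529e+00, -1.78476846e-01]), 'joint_velocities': array([-2.02476880e-04, -2.50347986e-03, -2.53738599e-03,  1.58681418e-03,
       -2.57871796e-05,  1.21258125e-03]), 'joint_torque': array([-6.79660261e-04, -4.40985811e+01, -1.77150464e+01,  6.33969647e-02,
        5.34167513e-02, -4.77915205e-05]), 'position': array([ 0.22288021, -0.58323016,  0.22168701]), 'tool_rot': array([ 0.40147719,  0.58287701, -0.40054956,  0.58191968]), 'ft_force': array([-0.09348573,  0.05877148,  0.14374528]), 'moment': array([-0.01464593,  0.01162206, -0.04062022]), 'grip_width': 0.08703451597623636}
[[-0.     0.934  0.357]
 [ 0.002  0.357 -0.934]
 [-1.     0.    -0.002]]
```

View pics/top0.png

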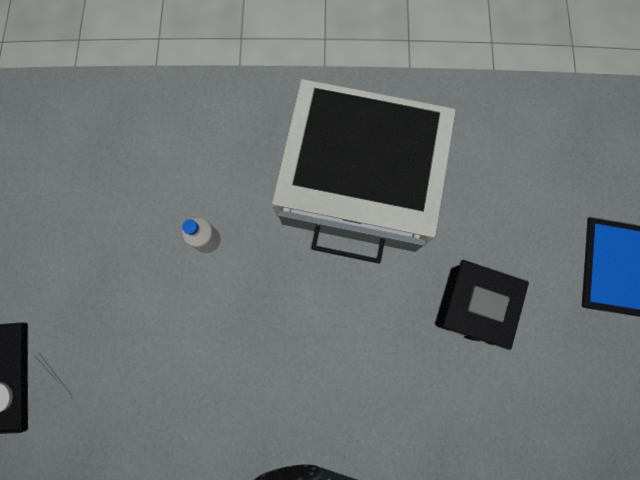

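View pics/scene0.png

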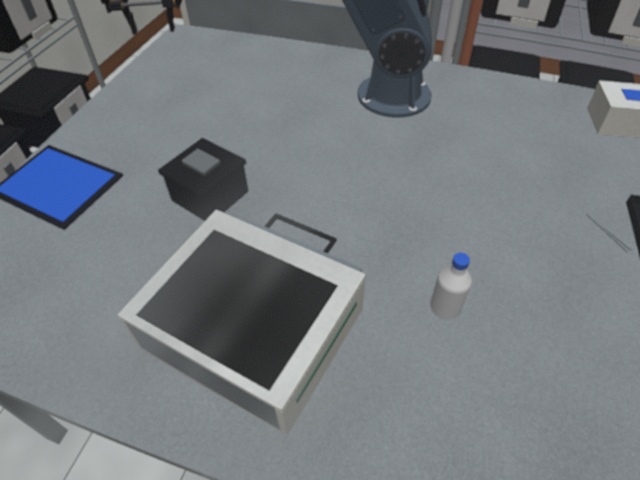

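The top view shows the unit with top corners near (303,80), (455,108), (437,237) and (274,206). The handle bar runs (313,249)–(381,262), the carrier is near (485,305) and the spray near (200,235). The scene view agrees.

Run:
```python
from h import *
c=[onz("top",*p,.115)[:2] for p in [(303,80),(455,108),(437,237),(274,206)]]
print(np.round(c,3),[np.linalg.norm(c[i]-c[(i+1)%4]).round(3) for i in range(4)])
im=cv2.imread("pics/top0.png"); g=im[240:275,300:395].max(2)
m=(g<45).astype('uint8'); v,u=np.nonzero(m); 
# bar: lower line
pts=[]
for x in range(318,378,4):
    y=np.nonzero(im[240:275,x].max(1)<55)[0]
    if len(y): pts.append((x,240+y.max(),240+y.min()))
print(pts)
a,b=onz("top",313,250.0,.085),onz("top",381,261,.085); print("bar",a,b,np.linalg.norm(a-b))
m=(a+b)/2; d=c[1]+c[2]; ctr=sum(c)/4
ey=(c[0]-c[1]+c[3]-c[2]);ey/=np.linalg.norm(ey); ex=np.array([ey[1],-ey[0]])
print("ctr",ctr,"ey",ey,"ex",ex,"yaw",np.degrees(np.arctan2(ex[1],ex[0])), "bar in unit",[(m[:2]-ctr)@ex,(m[:2]-ctr)@ey],"baryaw",(a-b)[:2]/np.linalg.norm((a-b)[:2]))
for z,p in((.111,(485,305)),(.15,(190,227))): w=onz("top",*p,z)[:2]; print(w,(w-ctr)@ex,(w-ctr)@ey)
```

```text
[[ 0.971  0.046]
 [ 0.915 -0.264]
 [ 0.649 -0.218]
 [ 0.705  0.096]] [np.float64(0.314), np.float64(0.27), np.float64(0.319), np.float64(0.271)]
[(318, np.int64(250), np.int64(247)), (322, np.int64(251), np.int64(247)), (326, np.int64(252), np.int64(248)), (330, np.int64(252), np.int64(249)), (334, np.int64(253), np.int64(250)), (338, np.int64(254), np.int64(251)), (342, np.int64(255), np.int64(252)), (346, np.int64(256), np.int64(252)), (350, np.int64(257), np.int64(253)), (354, np.int64(257), np.int64(254)), (358, np.int64(258), np.int64(255)), (362, np.int64(259), np.int64(256)), (366, np.int64(260), np.int64(257)), (370, np.int64(261), np.int64(257)), (374, np.int64(261), np.int64(258))]
bar [0.62434942 0.01947989 0.085     ] [ 0.60464533 -0.11377793  0.085     ] 0.13470670969146445
ctr [ 0.80969673 -0.08496114] ey [0.17734917 0.98414799] ex [ 0.98414799 -0.17734917] yaw -10.215394266673021 bar in unit [np.float64(-0.19881100294176068), np.float64(0.002594278461173327)] baryaw [0.146274   0.98924411]
[ 0.52056402 -0.30653223] -0.2452539327085526 -0.26933619446087265
[0.65416052 0.24755659] -0.21204239407737083 0.2996624370364538
```

>>> {"method": "play_rows", "body": {
  "rows": "0 0 0 0 31 -20 0.3; 0 0 0 0 31 -20 0.5;0 0 0 0 31 -20 0.55;0 0 0 0 31 -20 0.55;0 0 0 0 31 -20 0.55;0 0 0 0 31 -20 0.55",
  "squeeze": 40
}}

```text
time: 0.6
position: [0.3545, -0.4036, 0.2222]
tool_rot: [0.401, 0.583, -0.401, 0.582]
ft_force: [0.8, 0.3, -0.4]
grip_width: 0.0548
```

>>> {"method": "play_rows", "body": {
  "rows": "0 0 0 0 31 -20 0.55; 0 0 0 0 31 -20 0.55;0 0 0 0 31 -20 0.55;0 0 0 0 31 -20 0.55;0 0 0 0 31 -20 0.55;0 0 0 0 31 -20 0.55"
}}

```text
time: 1.1
position: [0.4854, -0.2251, 0.2223]
tool_rot: [0.401, 0.583, -0.401, 0.582]
ft_force: [-1.1, -0.0, 0.5]
grip_width: 0.0392
```

>>> {"method": "play_rows", "body": {
  "rows": "0 0 0 0 31 -20 0.55; 0 0 0 0 31 -20 0.55;0 0 0 0 31 -20 0.55;0 0 0 0 31 -20 0.55;0 0 0 0 31 -20 0.55;0 0 0 0 31 -20 0.55"
}}

```text
time: 1.6
position: [0.6163, -0.0466, 0.2221]
tool_rot: [0.401, 0.583, -0.401, 0.582]
ft_force: [1.1, -1.6, -0.2]
grip_width: 0.0389
```

>>> {"method": "play_rows", "body": {
  "rows": "-0.12 0 0 0 0 0 0.55;-0.12 0 0 0 0 0 0.55;-0.12 0 0 0 0 0 0.55;-0.12 0 0 0 0 0 0.55;-0.12 0 0 0 0 0 0.55;-0.12 0 0 0 0 0 0.55;-0.12 0 0 0 0 0 0.55;-0.12 0 0 0 0 0 0.55"
}}

```text
time: 2.27
position: [0.6154, -0.0483, 0.2219]
tool_rot: [0.085, 0.702, -0.085, 0.702]
ft_force: [-0.0, 0.0, -0.8]
grip_width: 0.039
```

Run:
```python
from h import *
o=readout.get_obs(); print(o["time"],o["position"],o["q"],o["grip_width"]); M=R.from_quat(o["tool_rot"]).as_matrix(); print(M.round(4))
im=imaging.camera("top"); s=imaging.camera("scene")
cv2.imwrite("pics/a.png",np.vstack([cv2.resize(im[170:290,220:440],(660,360)),cv2.resize(s[140:280,180:440],(660,240))]))
# bar from pre-move picture
i0=cv2.imread("pics/top0.png"); P=[]
for x in range(318,378,4):
    y=np.nonzero(i0[240:275,x].max(1)<55)[0]; P.append(onz("top",x,240+y.mean(),.085)[:2])
P=np.array(P); k=np.polyfit(P[:,1],P[:,0],1); print("bar x=k*y+c",k, "yaw",np.degrees(-np.arctan(k[0])),"x at -.05",np.polyval(k,-.05))
```

```text
2.2667 [ 0.61543794 -0.04829463  0.22194986] [-2.59108591e-01  5.18266173e-01  1.45235208e+00  1.56382095e-05
  1.17230132e+00 -1.91374312e-02] 0.03897357299265572
[[-1.300e-03  2.377e-01  9.713e-01]
 [ 4.000e-04  9.713e-01 -2.377e-01]
 [-1.000e+00  0.000e+00 -1.300e-03]]
bar x=k*y+c [0.19181652 0.6259791 ] yaw -10.85838615235925 x at -.05 0.6163882776015343
```

>>> {"method": "play_rows", "body": {
  "rows": "-0.054 0 0 30 0 1 0.55;0 0 0 35 0 0 0.55;0 0 0 35 0 0 0.55;0 0 0 15 0 0 0.55;0 0 0 0 0 0 0.55"
}}

```text
time: 2.78
position: [0.6133, -0.0479, 0.1029]
tool_rot: [0.069, 0.707, -0.068, 0.7]
ft_force: [0.3, 0.4, -0.3]
grip_width: 0.0392
```

Run:
```python
from h import *
im=imaging.camera("top"); s=imaging.camera("scene")
cv2.imwrite("pics/b.png",np.vstack([cv2.resize(im[190:290,240:420],(540,300)),cv2.resize(s[180:280,220:400],(540,300))]))
```

```text
(no output)
```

View pics/b.png

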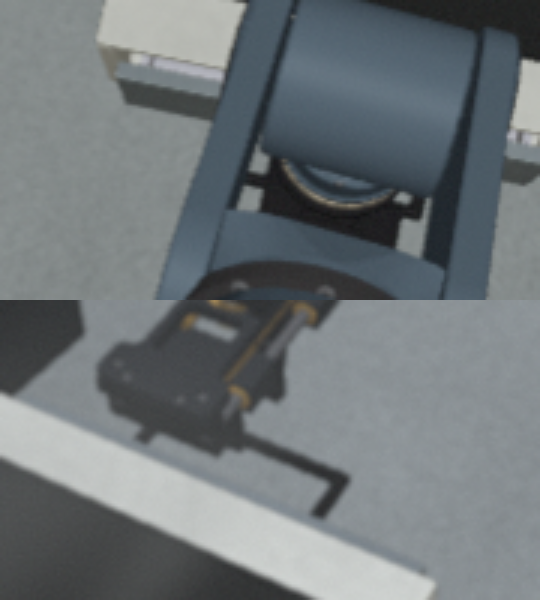

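The pictures show the gripper over the middle of the handle bar (about (345,480) for its free end in the crop). One finger is between the bar and the panel, with no contact. I'll shift 3 mm and go down slowly.

>>> {"method": "play_rows", "body": {
  "rows": "0 0 0 8 0 3 0.55;0 0 0 10 0 0 0.55;0 0 0 10 0 0 0.55;0 0 0 8 0 0 0.55;0 0 0 0 0 0 0.55"
}}

```text
time: 3.3
position: [0.6183, -0.049, 0.0696]
tool_rot: [0.068, 0.705, -0.068, 0.703]
ft_force: [-0.1, 0.2, -0.1]
grip_width: 0.0392
```

>>> {"method": "play_rows", "body": {
  "rows": "0 0 0 0 0 0 0.8;0 0 0 0 0 0 1;0 0 0 0 0 0 1;0 0 0 0 0 0 1",
  "squeeze": 30
}}

```text
time: 3.63
position: [0.6201, -0.0494, 0.072]
tool_rot: [0.068, 0.703, -0.068, 0.704]
ft_force: [-0.5, -0.5, 0.3]
grip_width: 0.0199
```

>>> {"method": "play_rows", "body": {
  "rows": "0 0 0 0 0 0 1;0 0 0 0 0 0 1;0 0 0 0 0 0 1;0 0 0 0 0 0 1;0 0 0 0 0 0 1;0 0 0 0 0 0 1"
}}

```text
time: 4.13
position: [0.6196, -0.0492, 0.0718]
tool_rot: [0.068, 0.704, -0.068, 0.704]
ft_force: [-2.7, 1.6, 3.9]
grip_width: 0.009
```

>>> {"method": "play_rows", "body": {
  "rows": "0 0 0 0 0 0 0.8;0 0 0 0 0 0 0.8;0 0 0 5 0 0 0.8;0 0 0 0 0 0 0.8;0 0 0 0 0 0 1;0 0 0 0 0 0 1;0 0 0 0 0 0 1;0 0 0 0 0 0 1"
}}

```text
time: 4.8
position: [0.6197, -0.0493, 0.0662]
tool_rot: [0.068, 0.704, -0.068, 0.704]
ft_force: [0.2, -0.5, -2.2]
grip_width: 0.0092
```

>>> {"method": "play_rows", "body": {
  "rows": "0 0 0 0 0 -6 1;0 0 0 0 0 -12 1;0 0 0 0 0 -12 1;0 0 0 0 0 -12 1;0 0 0 0 0 -12 1;0 0 0 0 0 -12 1;0 0 0 0 0 -12 1;0 0 0 0 0 -12 1"
}}

```text
time: 5.47
position: [0.5318, -0.0323, 0.0663]
tool_rot: [0.068, 0.703, -0.068, 0.705]
ft_force: [3.3, -0.2, -8.9]
grip_width: 0.0092
```

>>> {"method": "play_rows", "body": {
  "rows": "0 0 0 0 0 -12 1;0 0 0 0 0 -12 1;0 0 0 0 0 -8 1;0 0 0 0 0 -5 1;0 0 0 0 0 -3 1;0 0 0 0 0 0 1"
}}

```text
time: 5.97
position: [0.491, -0.0244, 0.0662]
tool_rot: [0.068, 0.705, -0.068, 0.703]
ft_force: [0.5, -1.0, -7.2]
grip_width: 0.0084
```

>>> {"method": "play_rows", "body": {
  "rows": "0 0 0 0 0 -3 1;0 0 0 0 0 -3 1;0 0 0 0 0 0 1"
}}

```text
time: 6.22
position: [0.4863, -0.0235, 0.0663]
tool_rot: [0.068, 0.704, -0.068, 0.704]
ft_force: [2.2, -2.4, -12.4]
grip_width: 0.0091
```

>>> {"method": "play_rows", "body": {
  "rows": "0 0 0 0 0 -2 1;0 0 0 0 0 -2 1;0 0 0 0 0 0 1"
}}

```text
time: 6.47
position: [0.4864, -0.0235, 0.0663]
tool_rot: [0.068, 0.701, -0.068, 0.707]
ft_force: [9.1, -2.3, -19.4]
grip_width: 0.0088
```

>>> {"method": "play_rows", "body": {
  "rows": "0 0 0 0 0 -2 1;0 0 0 0 0 -1 1;0 0 0 0 0 0 1"
}}

```text
time: 6.72
position: [0.4865, -0.0236, 0.0664]
tool_rot: [0.068, 0.699, -0.069, 0.709]
ft_force: [12.3, -1.6, -24.6]
grip_width: 0.0093
```

>>> {"method": "play_rows", "body": {
  "rows": "0 0 0 0 0 2 0.8;0 0 0 0 0 2 0.55;0 0 0 0 0 2 0.55;0 0 0 -5 0 0 0.55;0 0 0 -20 0 0 0.5;0 0 0 -30 0 0 0.4;0 0 0 -30 0 0 0.4;0 0 0 -15 0 0 0.4"
}}

```text
time: 7.38
position: [0.4857, -0.023, 0.1702]
tool_rot: [0.068, 0.703, -0.068, 0.705]
ft_force: [0.1, -0.7, -1.1]
grip_width: 0.0502
```

Run:
```python
from h import *
o=readout.get_obs(); print(o["time"],o["position"],o["q"],o["grip_width"],o["ft_force"]); print(R.from_quat(o["tool_rot"]).as_matrix().round(4))
im=imaging.camera("top"); s=imaging.camera("scene")
cv2.imwrite("pics/c.png",np.vstack([cv2.resize(im[170:320,220:445],(450,300)),cv2.resize(s[150:250,220:370],(450,300))]))
for n,I in(("top",im),("scene",s)):
    h=cv2.cvtColor(I,cv2.COLOR_BGR2HSV); m=cv2.inRange(h,(5,150,80),(20,255,255))
    k,l,st,c=cv2.connectedComponentsWithStats(m)
    for j in range(1,k):
        if st[j,4]>8: print(n,st[j],c[j],onz(n,*c[j],.09))
    print(proj(n,[.599,-.0452,.082]))
```

```text
7.3833 [ 0.48573042 -0.02302441  0.17015358] [-2.77800779e-01  4.20421429e-01  1.83193326e+00  2.77887607e-04
  8.85554330e-01 -8.61568390e-02] 0.050185855077214556 [ 0.14210306 -0.71337249 -1.14397627]
[[ 3.600e-03  1.906e-01  9.817e-01]
 [-8.000e-04  9.817e-01 -1.906e-01]
 [-1.000e+00 -1.000e-04  3.700e-03]]
top [339 257  12   5  38] [344.63157895 258.68421053] [ 0.60749886 -0.0423922   0.09      ]
[345.82502868 263.54011942]
scene [304 214  10   8  65] [308.72307692 217.21538462] [ 0.59341426 -0.04385245  0.09      ]
[307.27643377 221.83227193]
```

View pics/c.png

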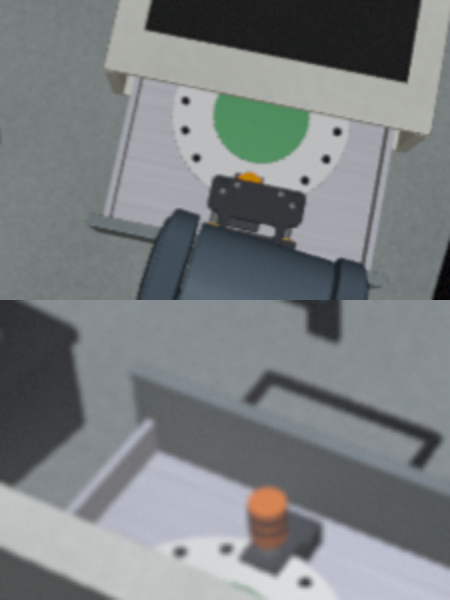

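The drawer is open and the knob stands free behind the panel. In the scene crop its cap is near (267,500), which is full-frame (309,217). Ray and geometry agree on about (0.599, -0.0435). Next I'll move over it and turn the jaws across the unit.

>>> {"method": "play_rows", "body": {
  "rows": "0 0 0 0 1 23 0.4;0 0 0 0 0 23 0.4;0 0 0 0 0 23 0.4;0 0 0 0 0 23 0.4;0 0 0 0 0 23 0.4;0.12 0 0 0 0 0 0.4;0.12 0 0 0 0 0 0.4;0.12 0 0 0 0 0 0.4"
}}

```text
time: 8.15
position: [0.5972, -0.0437, 0.1652]
tool_rot: [0.195, 0.681, -0.195, 0.678]
ft_force: [-0.1, -0.2, -0.6]
grip_width: 0.0523
```

>>> {"method": "play_rows", "body": {
  "rows": "0.12 0 0 0 0 0 0.4;0.12 0 0 0 0 0 0.4;0.12 0 0 0 0 0 0.4;0.12 0 0 0 0 0 0.4;0.12 0 0 0 0 0 0.4;0.12 0 0 0 0 0 0.4;0.12 0 0 0 0 0 0.4;0.12 0 0 0 0 0 0.4"
}}

```text
time: 8.82
position: [0.5968, -0.0436, 0.1654]
tool_rot: [0.486, 0.514, -0.487, 0.512]
ft_force: [-0.1, -0.4, 0.7]
grip_width: 0.0521
```

>>> {"method": "play_rows", "body": {
  "rows": "0.12 0 0 0 0 0 0.4;0.12 0 0 0 0 0 0.4;0 0 0 20 0 0 0.4;0 0 0 20 0 0 0.4;0 0 0 20 0 0 0.4;0 0 0 0 0 0 0.4"
}}

```text
time: 9.32
position: [0.5939, -0.043, 0.1021]
tool_rot: [-0.541, -0.456, 0.545, -0.449]
ft_force: [-0.7, 0.0, -0.2]
grip_width: 0.0524
```

Run:
```python
from h import *
o=readout.get_obs(); print(o["time"],o["position"],o["q"],o["grip_width"],o["ft_force"]); print(R.from_quat(o["tool_rot"]).as_matrix().round(4))
s=imaging.camera("scene")
cv2.imwrite("pics/d.png",cv2.resize(s[170:270,240:390],(750,500),interpolation=cv2.INTER_CUBIC))
print(proj("scene",o["position"]),proj("scene",[.599,-.0435,.098]))
```

```text
9.3167 [ 0.59390886 -0.0429514   0.10209171] [-2.59726000e-01  6.49333636e-01  1.60137665e+00  5.97636649e-05
  9.01936006e-01  1.49234238e+00] 0.05242857614465278 [-0.69675654  0.01067556 -0.17915082]
[[-1.070e-02  9.835e-01 -1.803e-01]
 [ 2.900e-03 -1.803e-01 -9.836e-01]
 [-9.999e-01 -1.100e-02 -9.000e-04]]
[308.85399865 213.25904567] [307.78989779 216.47986814]
```

View pics/d.png

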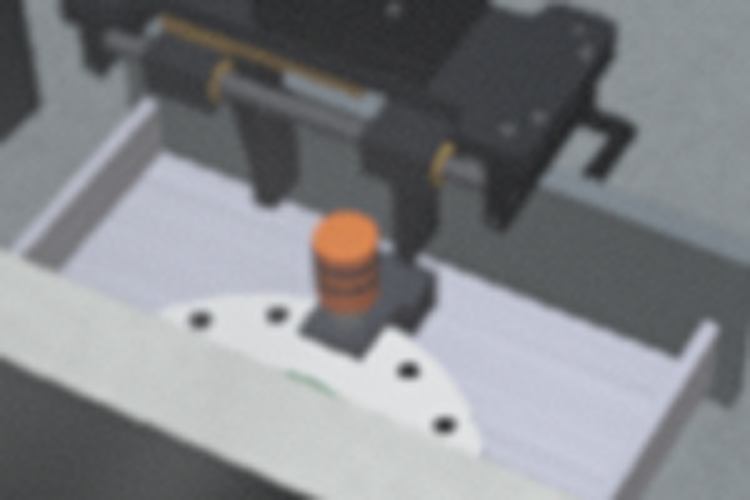

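Run:
```python
from h import *
print(onz("scene",309.4,217.6,.098), onz("scene",(309.4),217.0,.098))
i=cv2.imread("pics/top0.png")
```

```text
[ 0.60083763 -0.03955712  0.098     ] [ 0.5993525  -0.04007714  0.098     ]
```

>>> {"method": "play_rows", "body": {
  "rows": "0 0 0.011 0 6 -2 0.4;0 0 0 0 0 0 0.4;0 0 0 12 0 0 0.4;0 0 0 12 0 0 0.4;0 0 0 11 0 0 0.4;0 0 0 0 0 0 0.4;0 0 0 0 0 0 0.4"
}}

```text
time: 9.95
position: [0.604, -0.0431, 0.0702]
tool_rot: [0.545, 0.451, -0.541, 0.455]
ft_force: [0.7, -0.0, 0.4]
grip_width: 0.0521
```

Run:
```python
from h import *
o=readout.get_obs(); print(o["time"],o["position"],o["grip_width"],o["ft_force"])
s=imaging.camera("scene")
cv2.imwrite("pics/e.png",cv2.resize(s[170:270,240:390],(750,500),interpolation=cv2.INTER_CUBIC))
```

```text
9.95 [ 0.60396694 -0.04305007  0.07017873] 0.05205726573943123 [ 0.74179919 -0.01237775  0.44119784]
```

View pics/e.png

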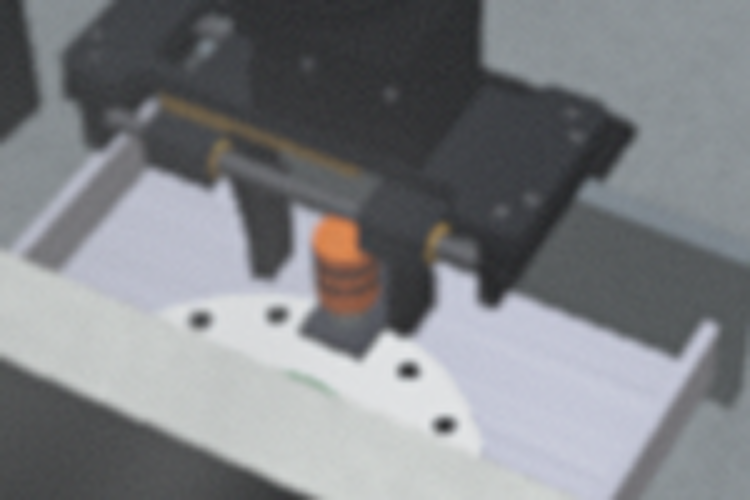

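The picture shows the knob between the fingers. The left gap is about 20 px and the right about 10 px, so it is about 2 mm off-centre.

>>> {"method": "play_rows", "body": {
  "rows": "0 0 0 3 -3 -2 0.5;0 0 0 0 0 0 0.6;0 0 0 0 0 0 0.7;0 0 0 0 0 0 0.8;0 0 0 0 0 0 1;0 0 0 0 0 0 1;0 0 0 0 0 0 1;0 0 0 0 0 0 1",
  "squeeze": 50
}}

```text
time: 10.67
position: [0.6024, -0.0422, 0.0688]
tool_rot: [0.545, 0.449, -0.541, 0.456]
ft_force: [-1.2, -4.9, 0.7]
grip_width: 0.0251
```

>>> {"method": "play_rows", "body": {
  "rows": "0 0 0 0 0 0 1;0 0 0 0 0 0 1;0 0 0 0 0 0 1"
}}

```text
time: 10.92
position: [0.6024, -0.0422, 0.0688]
tool_rot: [0.545, 0.449, -0.541, 0.456]
ft_force: [-1.3, -4.9, 0.9]
grip_width: 0.025
```

>>> {"method": "play_rows", "body": {
  "rows": "0 0 0 0 0 1 1;0 0 0 -3 0 0 1;0 0 0 -4 0 0 1;0 0 0 -4 0 0 1;0 0 0 -4 0 0 1;0 0 0 0 0 0 1"
}}

```text
time: 11.42
position: [0.6024, -0.0422, 0.0838]
tool_rot: [0.546, 0.449, -0.541, 0.456]
ft_force: [2.3, -4.1, -9.4]
grip_width: 0.0248
```

>>> {"method": "play_rows", "body": {
  "rows": "0 0 0 -2 0 0 1;0 0 0 0 0 0 1;0 0 0 0 0 0 1"
}}

```text
time: 11.67
position: [0.6024, -0.0421, 0.0852]
tool_rot: [0.546, 0.449, -0.541, 0.456]
ft_force: [3.8, -4.2, -10.3]
grip_width: 0.0247
```

>>> {"method": "play_rows", "body": {
  "rows": "0 0 0 -2 0 0 1;0 0 0 0 0 0 1;0 0 0 0 0 0 1"
}}

```text
time: 11.92
position: [0.6023, -0.0421, 0.087]
tool_rot: [0.546, 0.449, -0.541, 0.456]
ft_force: [2.8, -5.1, -10.4]
grip_width: 0.0247
```

>>> {"method": "play_rows", "body": {
  "rows": "0 0 0 -2 0 0 1;0 0 0 0 0 0 1;0 0 0 0 0 0 1"
}}

```text
time: 12.17
position: [0.6023, -0.0421, 0.0889]
tool_rot: [0.546, 0.449, -0.541, 0.456]
ft_force: [3.4, -4.4, -11.9]
grip_width: 0.0253
```

>>> {"method": "play_rows", "body": {
  "rows": "0 0 0 -2 0 0 1;0 0 0 0 0 0 1;0 0 0 0 0 0 1"
}}

```text
time: 12.42
position: [0.6023, -0.0422, 0.089]
tool_rot: [0.546, 0.45, -0.541, 0.456]
ft_force: [5.8, -4.9, -21.0]
grip_width: 0.0251
```

The force jumped from 12 to 21 N at +20.1 mm of travel, so the pin is at its stop with no slip. I'll raise the grip and check visually.

>>> {"method": "play_rows", "body": {
  "rows": "0 0 0 0 0 0 1;0 0 0 0 0 0 1;0 0 0 0 0 0 1;0 0 0 0 0 0 1;0 0 0 0 0 0 1;0 0 0 0 0 0 1;0 0 0 0 0 0 1;0 0 0 0 0 0 1",
  "squeeze": 60
}}

```text
time: 13.08
position: [0.6023, -0.0422, 0.089]
tool_rot: [0.546, 0.45, -0.541, 0.456]
ft_force: [5.5, -4.8, -22.1]
grip_width: 0.0247
```

Run:
```python
from h import *
o=readout.get_obs(); print(o["time"],o["position"],o["grip_width"],o["ft_force"])
s=imaging.camera("scene");t=imaging.camera("top")
cv2.imwrite("pics/f.png",np.hstack([cv2.resize(s[150:270,230:390],(400,300)),cv2.resize(t[170:350,170:410],(400,300))]))
```

```text
13.0833 [ 0.60231413 -0.04215735  0.08900424] 0.024679468724857902 [  5.47955549  -4.79453959 -22.09769824]
```

View pics/f.png

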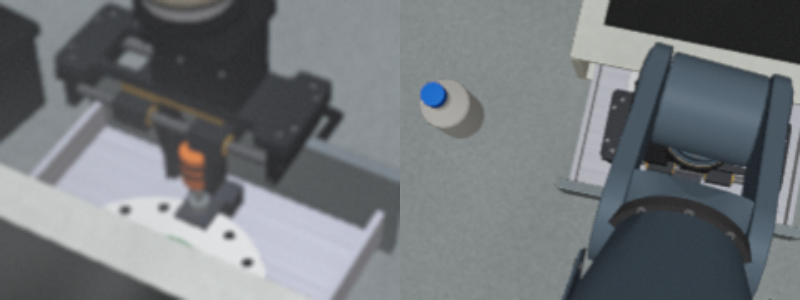

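The knob is held between the fingers, raised with the sleeve and stem showing below it (crop (195,200)). The drawer is fully out and the spray still stands where it was.

```bash
python3 -c "
from h import *
print(robot.hand_in())"
```

```text
the job is handed in; nothing more can be done
None
```

I pulled the drawer to its stop and lifted the orange knob fully up. I handed in at about 13.2 s of the 42 s allowed, with the knob still gripped.

- **Drawer:** it moved about 136 mm and then stopped dead at the stop, with the pull force rising to about 12 N. It had started about 14 mm ajar.
- **Knob:** the tool rose 20.1 mm. The vertical force climbed with the spring to about 12 N, then jumped to 21–22 N with no further movement, so the pin is at its upper stop.
- **Grip:** at hand-in the squeeze was 60 N and the opening stayed at 25 mm. I saw no slip in the readings or the last picture.
- **Surroundings:** the last picture shows the knob raised, the drawer out and the spray standing. The wafer is mostly hidden by the unit's top in that view, and only part of the carrier is in frame. The arm never went near either of them at their height.

The two knob measurements disagreed by about 4 mm sideways. I centred the jaws by eye, and a steady sideways push of about 5 N on the knob remained.

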